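# Hook and throw the draw catch of a plug-in instrument

## Task

Clip the plug-in unit into the instrument on the repair bench: press the catch's wire loop down over the keeper on the unit until its bar snaps in behind the hook, then swing the lever over and push it past its dead point until it lies fully shut, so that the unit is drawn home and stays there. The catch is light sheet metal: feel for the snap and the stop, never lean on the instrument or its catch with more than about 3 kg (30 N). Leave the things that stand on and beside the instrument (spool, tin, screwdriver, jar) where they are.

Things in the scene. Friction and masses are not known exactly. Their poses are not given: they have to be found in the camera images.
- chassis: The instrument: dark steel housing, about 250 long (its x) x 200 wide (y), level deck 85 high; heavy, fixed. Origin on the table at mid width, straight under the lever's pivot, which lies along y, 16 above the deck. x points from the keeper to the catch, z up.
- unit (a joint): How far (m) the grey plug-in unit is drawn into the housing (+x of the chassis): 0 = pushed out by its springs (6 N there, 3 N more per mm), about 0.0085 with the catch shut; hard stop 0.0115. It is the -x end of the instrument; its top is level with the deck.
- lever (a joint): Angle (rad) of the catch's flat lever, 22 wide, 5 thick, reaching 65 from its pivot. 0 = shut, level towards +x (stop); 1.57 = upright; 1.85 = open stop, leaning 16 degrees towards the keeper. Stays where left until the loop is hooked; then the springs pull it open above about 0.1 to 0.2 rad and shut below. Pushing it shut takes up to about 6 N at 45 from the pivot.
- lever_end (a point): Middle of the lever's round free end (7 thick), 62 from the pivot.
- loop (a joint): Angle (rad) of the loop relative to the lever. Height angle of the loop over level = loop - lever: 0 = level, pointing to -x of the chassis, positive = bar raised. Friction makes it stay where it is left.
- loop_pin (a point): Middle of the loop's hinge pin on the lever, 12 from the lever's pivot: 0.25 rad below the lever's line (12 straight above the pivot when the lever is about 1.82).
- bar (a point): Middle of the loop's square cross bar, 8 x 7, 38 long along y, 75 from the hinge pin, wires 36 apart. Pressed down with the lever open, it rides down the keeper's slope, wedging the unit in by 3 to 6 (10 to 18 N on the tab; the lever is drawn to its open stop), then, nearly down on the pocket's hard floor, slips under the edge and the unit springs out; its centre is then about 5 below the edge.
- tab (a point): Middle of the finger tab, on its upper face: a plate 30 x 30 x 3 that runs on outward from the bar (middle 20, outer end 31 beyond it), bent 25 degrees upward from the loop's plane. Place to push the loop down, clear of the keeper.
- keeper_tip (a point): Edge of the keeper's hook on the unit as it would be without shims: 9 above the deck. Shims raise the keeper by an unknown 3 to 12 that this reading does not show. 22 wide. Its back slopes up from the edge to +x at 55 degrees and is 13 high; under the edge a pocket, 9 high and 6 deep, opens to -x over a floor 9 below the edge.
- spool: Grey solder spool, 44 across, 25 high, standing on the deck on the +y side of the lever; leave it.
- screwdriver: Screwdriver, 170 long, lying on the table on the +y side of the instrument; leave it.
- jar: Clear jar, 52 across, 75 high, on the table on the -y side of the instrument; leave it.
- tin: Small round aluminium tin, 40 across, 18 high, standing on the deck on the -y side of the lever; leave it.

How it is judged (in metres and radians):
On the way, in this order (a step that is already met when the one before it is completed fails the run):
1. the loop's bar is down in the keeper's pocket, behind its edge, with the lever still up (z of bar in the frame of keeper_tip below 0.0085 m and x of bar in the frame of keeper_tip between -0.0014 and 0.004 m and value of joint lever above 1.2 rad), for 0.2 s.
2. the lever is past its dead point with the loop hooked and the unit drawn in (value of joint lever below 0.08 rad and value of joint unit above 0.006 m and x of bar in the frame of keeper_tip above 0.0003 m), for 0.1 s.
At the end, for the whole second after the job is handed in: The lever lies shut (within 0.06 rad of its stop), the bar is in the keeper's pocket (its centre at most 8.5 mm above the unshimmed edge and 0.3 to 5 mm inside it), and the unit is drawn in by 6 to 10.8 mm; all stays so with nothing touching it (value of joint lever below 0.06 rad and value of joint unit between 0.006 and 0.0108 m and z of bar in the frame of keeper_tip below 0.0085 m and x of bar in the frame of keeper_tip between 0.0003 and 0.005 m).
It fails at once if the instrument or its catch is pushed with more than 30 N (contact force between any of the arm, the fingers and chassis above 30 N).
It fails at once if the spool, tin, screwdriver or jar is moved by more than 20 mm (distance of any of spool, tin, screwdriver, jar from where it was at the start of the episode above 0.02 m).
It also fails if it takes over 54 s, if anything falls off the work surface, if the arm or the gripper's body presses on something with over 40 N, if the wrist force passes 120 N, or if a joint passes its speed limit or range.

## Robot

A 7-joint arm with a two-finger parallel gripper is mounted at the origin on the work surface. World frame = base frame: x ahead of the robot, y to its left, z up, the work surface at z = 0. Lengths are in mm, angles in rad, forces in N, time in s.
With the tool pointing down it reaches from about 425 to 875 mm from the base axis. Payload 9.9 kg.
Tool frame: the origin (TCP) lies between the finger pads; the fingertips stand 17 mm ahead of it and the grasp point (between the pads) lies 2 mm behind it (r.tip_reach is the distance from the TCP to the fingertips, in mm); z points along the fingers, y is the line along which they close (so a half turn about z gives the same grasp; the last joint's range is limited). The gripper opens to 85 mm and grips with 20 to 120 N. Pads are 22 mm wide; open, the fingers measure 114 mm over their backs; the gripper's body (76 mm by 85 mm) begins 54 mm behind the grasp point. The pads swing forward as they close: fully open they stand 13 mm farther back than shut.
Start: joints at [1.09, 0.576, 0.025, 1.437, -0.015, 1.129, -0.057], TCP at [260.871, -622.556, 248.289] pointing down, gripper open.
Joint ranges: [-2.76, 2.76], [-0.34, 2.15], [-1.52, 1.57], [0.19, 2.46], [-1.09, 4.23], [0.17, 1.99], [-2.82, 2.82]. Speed limits (rad/s): [2.22, 2.22, 3.01, 3.01, 3.14, 3.14, 3.14].

## Interface

Orientations are given as a unit quaternion [x, y, z, w].
In Python, from station import r, eyes, finish_job gives the robot as it stands (r), with the cameras (eyes) and the job as plain functions.
- The arm moves only by the shell command python3 nudge.py 'ROWS' [OPENING] [FORCE]. ROWS is a JSON list of rows, 1 to 10 of them, each of 6 numbers: dx, dy, dz in mm, then a rotation vector rx, ry, rz in rad; each row shifts and turns the commanded pose from where the row before left it, along the tool's axes as they then stand; what a row does not reach is not made up. A row lasts 1/8 s, in which the tool goes at most 62.5 mm and 0.188 rad, less where a joint would pass 70% of its speed; a pose out of reach is approached as far as the arm can. OPENING is the finger opening in mm, set as the command begins (- or left out keeps the last). The fingers move at their own pace and stop on an object; FORCE is the grip in N (left out, the last holds). Time passes only in rows, so rows that do not move let the fingers close. It prints the time, the measured TCP pose, the force, the opening and the grip force at its end.
- r.observe(): the state, without advancing time (a new reading comes with each control period).
- eyes.read_camera(name): name is "scene" or "side" or "wrist"; returns (picture, depth): 480x640x3 uint8, red, green, blue; 480x640 float32, mm along the optical axis (not along the pixel's ray), 0 where there is no reading.
- eyes.camera_info(name): a dict with "fx", "fy", "cx", "cy" (pixels), "rvec" (rotation vector, rad) and "tvec" (3), from world to camera coordinates, as OpenCV has them. Camera axes: x right, y down, z forward; pixel columns grow to the right and rows downward; lengths in mm; the calibration is good to about 2 mm. A picture is of the moment at which its call begins: read the wrist's pose just before it. camera_info takes no time and is no camera call; for the wrist camera it gives the pose at the moment of the call.
- finish_job(): hands the job in; it is judged then, once.
The state is a dict: "time_s": time; "joint_positions": joint angles; "joint_vel": joint speeds; "joint_efforts": joint torques, N m; "tool_pos": TCP position; "tcp_rot": TCP orientation; "contact_force": force on the tool from outside, world axes, zero at the start; "ft_torque": the same for the moment, N m; "gripper_width": finger opening in mm; "gripper_force": force on a finger pad.
Only numpy, scipy, OpenCV 4.12 (cv2) and the standard library are available. Lean on these libraries where they do the work, as an engineer would, in place of code of your own. Each camera call takes 0.05 s, during which the arm holds its last target. There are 200 camera calls.

## Working session

There is one attempt and no reset: what is moved stays moved. The work goes in short steps, Python scripts to look and compute and a shell command to move; the robot and the scene stay as the last step left them, time stands still between calls to the robot, and variables do not carry over. Pictures are saved under pics/ and viewed, at most 10 in all, crops included, and the job is handed in when it is done.

```bash
ls; mkdir -p pics
python3 - <<'E'
from station import r, eyes, finish_job
import cv2,numpy as np
o=r.observe();print(o)
for n in("scene","side"):
    p,d=eyes.read_camera(n);cv2.imwrite(f"pics/{n}0.png",p[:,:,::-1]);np.savez(f"{n}0.npz",p=p,d=d);print(n,eyes.camera_info(n))
E
```

```text
nudge.py
pics
station.py
{'time_s': 0.0, 'joint_positions': array([ 1.09019412,  0.57652174,  0.02483753,  1.43794039, -0.01494437,
        1.12900732, -0.05655538]), 'joint_vel': array([ 9.55007113e-04, -1.06119946e-03, -1.17696487e-03, -2.61373581e-05,
       -3.53696610e-04, -1.57387460e-03,  2.27479838e-03]), 'joint_efforts': array([-5.48920088e-04, -7.65761375e+01,  2.25025490e+00, -2.85975426e+01,
        1.51716132e-02,  1.25123269e-02,  1.74005930e-06]), 'tool_pos': array([ 260.68942323, -622.14757122,  247.43805777]), 'tcp_rot': array([ 9.80381876e-01,  1.97105712e-01, -2.32575206e-04, -8.13794477e-04]), 'contact_force': array([-0.39287236, -0.01839355, -0.45642312]), 'ft_torque': array([-0.02925007, -0.0204408 , -0.0164343 ]), 'gripper_force': 0.0, 'gripper_width': 85.35944860587277}
scene {'fx': 441.97828055828353, 'fy': 441.97828055828353, 'cx': 316.8749940889306, 'cy': 244.65556211780267, 'rvec': array([ 0.72457623,  2.53298869, -1.26127786]), 'tvec': array([ 481.10367127, -132.98054159, 1033.05851653])}
side {'fx': 494.5211464020182, 'fy': 494.5211464020182, 'cx': 315.7814689505176, 'cy': 234.577435597614, 'rvec': array([ 0.10378892, -2.70402402,  1.46542918]), 'tvec': array([582.53245274,  66.09606207, 764.8762958 ])}
```

View pics/scene0.png

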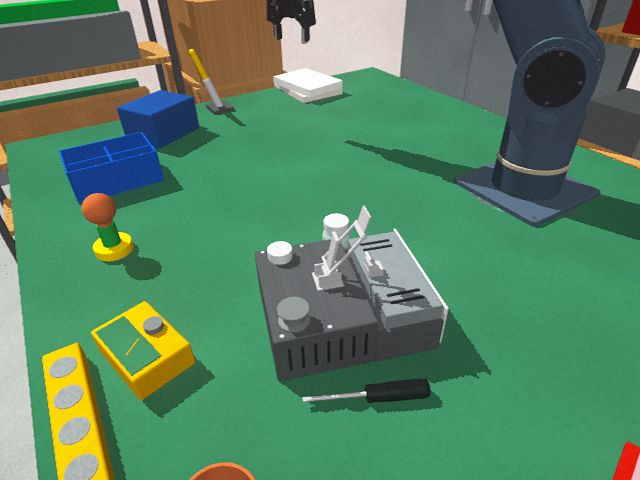

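View pics/side0.png

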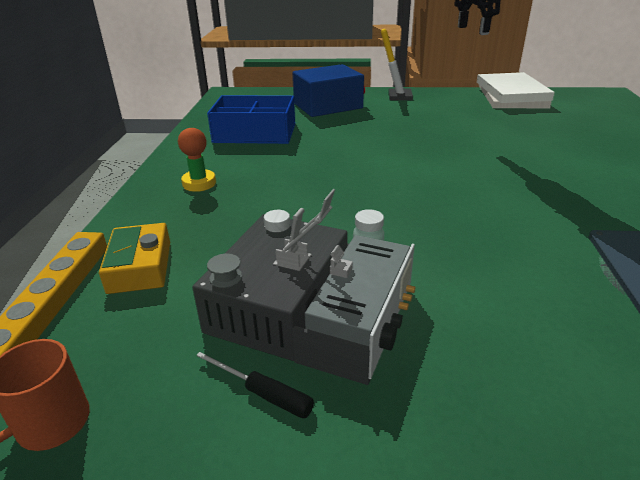

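The scene view shows the instrument with the lever near (333,270), the loop and tab going up to (364,215), and the keeper at (373,266). The unit faces the robot. The side view shows the keeper at (342,263), the tab at (328,200) and the lever at (295,222).

```bash
cat > h.py <<'E'
import numpy as np,cv2
from scipy.spatial.transform import Rotation as R
def cloud(d,i):
    v,u=np.mgrid[:480,:640]; P=np.stack([(u-i["cx"])/i["fx"]*d,(v-i["cy"])/i["fy"]*d,d],-1)
    W=(P-i["tvec"])@R.from_rotvec(i["rvec"]).as_matrix(); W[d<=0]=np.nan; return W
E
python3 - <<'E'
from station import r, eyes, finish_job
from h import *
np.set_printoptions(precision=1,suppress=True)
C=[]
for n in("scene","side"):
    z=np.load(n+"0.npz");W=cloud(z["d"],eyes.camera_info(n));p=z["p"].astype(int)
    # seed: keeper px
    s=W[266,373] if n=="scene" else W[263,342]
    print(n,"keeper",s)
    m=(np.abs(W[...,2]-85)<6)&(np.hypot(*(W[...,:2]-s[:2]).transpose(2,0,1))<220)
    q=m.astype(np.uint8);k,l,st,c=cv2.connectedComponentsWithStats(q);j=1+np.argmax(st[1:,4]);m=l==j
    P=W[m];print("deck z",np.median(P[:,2]),cv2.minAreaRect(P[:,:2].astype(np.float32)),len(P))
    for nm,px in dict(scene=dict(tab=(365,214),jar=(336,220),tin=(280,248),spool=(293,305),levbase=(325,280),kp=(375,266)),side=dict(tab=(328,200),lev=(299,214),tin=(277,215),spool=(224,264),kp=(345,263)))[n].items(): print(nm,W[px[1],px[0]],p[px[1],px[0]])
    C.append(np.c_[W.reshape(-1,3),p.reshape(-1,3)][((W[...,2]>92)&(W[...,2]<260)&(np.hypot(*(W[...,:2]-s[:2]).transpose(2,0,1))<130)).ravel()])
    a=cv2.imread(f"pics/{n}0.png");x,y=(373,250) if n=="scene" else (330,240)
    C_=cv2.resize(a[y-60:y+60,x-80:x+80],(640,480),interpolation=cv2.INTER_CUBIC);cv2.imwrite(f"pics/{n}c.png",C_)
np.save("catch.npy",np.vstack(C))
a=np.hstack([cv2.resize(cv2.imread(f"pics/{n}c.png"),(400,300)) for n in("scene","side")]);cv2.imwrite("pics/crop.png",a)
E
```

```text
scene keeper [539.3 128.2  98.7]
deck z 85.75647725886517 ((632.2176513671875, 96.83706665039062), (201.2738800048828, 144.73678588867188), 72.2136001586914) 7260
tab [555.9 123.2 196. ] [205 203 206]
jar [500.1 -33.2  76.2] [250 250 251]
tin [639.6  17.2 103.1] [246 247 247]
spool [686.8 146.5 111.2] [153 161 160]
levbase [617.  115.4  98.4] [151 146 146]
kp [536.9 130.1  98.9] [150 149 148]
side keeper [536.6 123.1  95.4]
deck z 84.09339094304342 ((631.7744140625, 96.40792846679688), (200.83816528320312, 145.25267028808594), 71.99970245361328) 7219
tab [554.4 121.3 189.6] [60 64 62]
lev [592.8 110.5 162. ] [85 87 83]
tin [640.7  14.4 102. ] [198 204 201]
spool [687.4 153.6 109.9] [110 117 114]
kp [532.7 122.   94.8] [92 93 93]
```

View pics/crop.png

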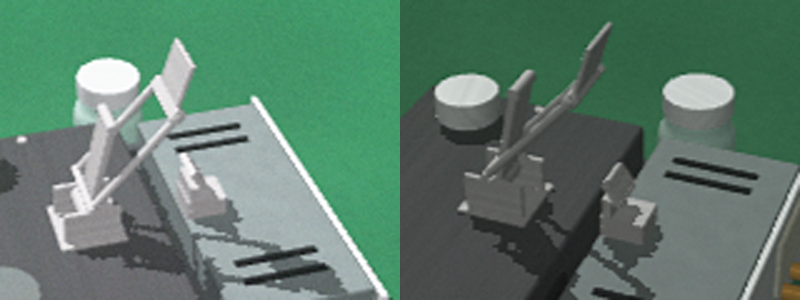

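The crop shows the catch open. The lever is upright with the loop raised towards the keeper, the tab is at the loop's upper end, and the keeper is a hooked block on the unit. Next I'll measure it in the chassis frame.

Run:
```python
from h import *
np.set_printoptions(precision=1,suppress=True,linewidth=150)
C=np.load("catch.npy");ps=-0.3135;ex=np.array([np.cos(ps),np.sin(ps)]);ey=np.array([-ex[1],ex[0]])
c=np.array([632.,96.6]);x=(C[:,:2]-c)@ex;y=(C[:,:2]-c)@ey;z=C[:,2]
k=(abs(y)<26)
x,y,z=x[k],y[k],z[k]
for a in range(92,215,6):
    m=(z>=a)&(z<a+6)
    h,_=np.histogram(x[m],bins=np.arange(-120,30,5));
    print(a,m.sum(), " ".join("%2d"%min(v,99) for v in h), "y",np.percentile(y[m],[3,50,97]) if m.sum() else "")
```

```text
92 515  0 13 79 64 65 40 35  0  0  0  0  0  0  0  0 28 34 32 28 26 30 29 12  0  0  0  0  0  0 y [-14.    7.7  14.7]
98 334  0  1  9  8  6 20 32  0  0  0  0  0  0  0  0 24 32 53 34 25 40 39 11  0  0  0  0  0  0 y [-14.3   9.7  14.8]
104 361  0  0  0  0 49 22 37  0  0  0  0  0  0  0  0 26 30 34 30 54 32 42  5  0  0  0  0  0  0 y [-15.6   6.3  14.9]
110 173  0  0  0  0 19 64 10  0  0  0  0  0  0  0  0  0  0 10 30 40  0  0  0  0  0  0  0  0  0 y [-14.7   4.5  20.2]
116 177  0  0  0  0  0 35 39  0  0  0  0  0  0  0  0  0  0 21 65 17  0  0  0  0  0  0  0  0  0 y [-18.1   3.5  19.5]
122 106  0  0  0  0  0  0  0  0  0  0  0  0  0  0  0  1 17 63 25  0  0  0  0  0  0  0  0  0  0 y [-18.8   7.9  19.7]
128 107  0  0  0  0  0  0  0  0  0  0  0  0  0  0  0 20 40 42  5  0  0  0  0  0  0  0  0  0  0 y [-17.9   8.9  19.7]
134 115  0  0  0  0  0  0  0  0  0  0  0  0  0  1 28 24 25 36  1  0  0  0  0  0  0  0  0  0  0 y [-17.9   9.   19.3]
140 116  0  0  0  0  0  0  0  0  0  0  0  0  1 33 25  0 28 29  0  0  0  0  0  0  0  0  0  0  0 y [-18.3   8.7  19.7]
146 125  0  0  0  0  0  0  0  0  0  0  0  2 31 27
[... 603 characters left out ...]
 0  0  0  0  0  0  0  0  0 y [-13.8   1.8  14.3]
182 78  0  0  0  0  0  0  0 17 61  0  0  0  0  0  0  0  0  0  0  0  0  0  0  0  0  0  0  0  0 y [-14.5   4.1  13.6]
188 77  0  0  0  0  0  0  0 39 38  0  0  0  0  0  0  0  0  0  0  0  0  0  0  0  0  0  0  0  0 y [-15.3   2.6  14. ]
194 104  0  0  0  0  0  0  0 99  1  0  0  0  0  0  0  0  0  0  0  0  0  0  0  0  0  0  0  0  0 y [-15.    0.4  13.8]
200 9  0  0  0  0  0  0  0  9  0  0  0  0  0  0  0  0  0  0  0  0  0  0  0  0  0  0  0  0  0 y [-6.9  9.  14.6]
206 0  0  0  0  0  0  0  0  0  0  0  0  0  0  0  0  0  0  0  0  0  0  0  0  0  0  0  0  0  0 y 
212 0  0  0  0  0  0  0  0  0  0  0  0  0  0  0  0  0  0  0  0  0  0  0  0  0  0  0  0  0  0 y
```

```bash
cat >> h.py <<'E'
PS=-0.3135;c0=np.array([632.,96.6]);ex=np.array([np.cos(PS),np.sin(PS)]);ey=np.array([-ex[1],ex[0]])
def where(r):
    "fingertip position in chassis-aligned frame (x',y',z); force in the same axes"
    o=r.observe();M=R.from_quat(o["tcp_rot"]).as_matrix();t=o["tool_pos"]+M[:,2]*r.tip_reach
    f=o["contact_force"]
    return np.round([*[(t[:2]-c0)@a for a in(ex,ey)],t[2]],1),np.round([f[:2]@ex,f[:2]@ey,f[2]],1),np.round(M[:,2],3),np.round(M[:,0],3),o["time_s"],r.tip_reach
E
python3 nudge.py '[[0,0,-10,0,0,0.178],[0,0,-10,0,0,0.178],[0,0,0,0,0,0.178],[0,0,0,0,0,0.177]]' 0 20
python3 - <<'E'
from station import r, eyes, finish_job
from h import *
print(where(r))
E
```

```text
time_s: 0.6
tool_pos: [260.8, -622.4, 268.0]
tcp_rot: [0.987, -0.159, -0.0, -0.0]
contact_force: [-0.2, 0.4, -0.0]
gripper_width: 12.7
gripper_force: 0.0
(array([-131.4, -798.4,  251. ]), array([-0.3,  0.3, -0. ]), array([-0.   ,  0.001, -1.   ]), array([ 0.949, -0.315, -0.   ]), 0.6, 17.0)
```

```bash
python3 nudge.py '[[5,-60,0,0,0,0],[5,-60,0,0,0,0],[5,-60,0,0,0,0],[5,-60,0,0,0,0],[5,-60,0,0,0,0],[5,-60,0,0,0,0],[5,-60,0,0,0,0],[5,-60,0,0,0,0]]' >/dev/null
python3 nudge.py '[[5,-60,0,0,0,0],[5,-60,0,0,0,0],[5,-60,0,0,0,0],[5,-60,0,0,0,0],[5,-60,0,0,0,0],[5,0,0,0,0,0]]'
python3 - <<'E'
from station import r, eyes, finish_job
from h import *
print(where(r))
E
```

```text
time_s: 2.35
tool_pos: [568.9, 103.7, 267.4]
tcp_rot: [0.988, -0.152, -0.001, -0.001]
contact_force: [0.4, -0.9, 0.1]
gripper_width: -0.2
gripper_force: 0.0
(array([-62.3, -12.6, 250.4]), array([ 0.7, -0.7,  0.1]), array([-0.001,  0.003, -1.   ]), array([ 0.954, -0.301, -0.002]), 2.35, 17.0)
```

```bash
python3 nudge.py '[[0,-13,0,0,0,0],[0,0,20,0,0,0],[0,0,20,0,0,0],[0,0,20,0,0,0],[0,0,7,0,0,0],[0,0,0,0,0,0]]'
python3 - <<'E'
from station import r, eyes, finish_job
from h import *
print(where(r))
for n in("scene","side"):
    p,d=eyes.read_camera(n);x,y=(373,240) if n=="scene" else (330,230)
    cv2.imwrite(f"pics/{n}1.png",cv2.resize(p[y-75:y+75,x-100:x+100,::-1],(400,300),interpolation=cv2.INTER_CUBIC))
cv2.imwrite("pics/c1.png",np.hstack([cv2.imread(f"pics/{n}1.png") for n in("scene","side")]))
E
```

```text
time_s: 3.1
tool_pos: [572.4, 109.5, 201.3]
tcp_rot: [0.988, -0.157, -0.0, 0.0]
contact_force: [0.0, 0.1, 0.3]
gripper_width: -0.0
gripper_force: 0.0
(array([-60.7,  -6.1, 184.3]), array([-0. ,  0.1,  0.3]), array([-0.001, -0.   , -1.   ]), array([ 0.951, -0.31 , -0.   ]), 3.1, 17.0)
```

View pics/c1.png

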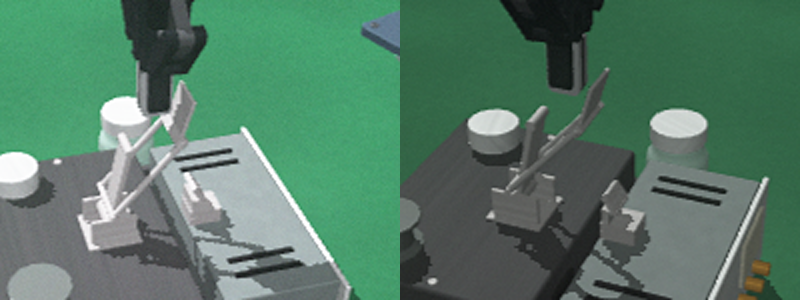

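The tip hangs in the gap between the lever end and the tab, as planned. I'll swing the loop down along its arc with the fingertip corner.

```bash
python3 nudge.py '[[-5,-6,0,0,0,0],[-4,0,0,0,0,0],[-5,0,4,0,0,0],[-5,0,5,0,0,0],[-5,0,6,0,0,0],[-4,0,6,0,0,0],[0,0,0,0,0,0]]'
python3 - <<'E'
from station import r, eyes, finish_job
from h import *
print(where(r))
E
python3 nudge.py '[[-3,0,5,0,0,0],[-3,0,5,0,0,0],[-2,0,5,0,0,0],[-2,0,5,0,0,0],[-2,0,4,0,0,0],[0,0,0,0,0,0]]'
python3 - <<'E'
from station import r, eyes, finish_job
from h import *
print(where(r))
z=[]
for n in("scene","side"):
    p,d=eyes.read_camera(n);x,y=(373,240) if n=="scene" else (330,230)
    z.append(cv2.resize(p[y-75:y+75,x-100:x+100,::-1],(400,300),interpolation=cv2.INTER_CUBIC))
cv2.imwrite("pics/c2.png",np.hstack(z))
E
```

```text
time_s: 4.08
tool_pos: [547.1, 124.4, 179.7]
tcp_rot: [0.988, -0.156, -0.001, 0.0]
contact_force: [0.3, 0.3, -0.1]
gripper_width: -0.3
gripper_force: 0.0
(array([-89.3,   0.2, 162.7]), array([ 0.2,  0.4, -0.1]), array([-0.001, -0.   , -1.   ]), array([ 0.951, -0.309, -0.001]), 4.075, 17.0)
time_s: 4.82
tool_pos: [536.0, 128.1, 155.9]
tcp_rot: [0.988, -0.156, -0.0, 0.0]
contact_force: [-0.7, 0.5, -0.1]
gripper_width: 0.1
gripper_force: 0.0
(array([-101. ,    0.3,  138.9]), array([-0.8,  0.3, -0.1]), array([-0.001, -0.   , -1.   ]), array([ 0.951, -0.309, -0.001]), 4.825, 17.0)
```

View pics/c2.png

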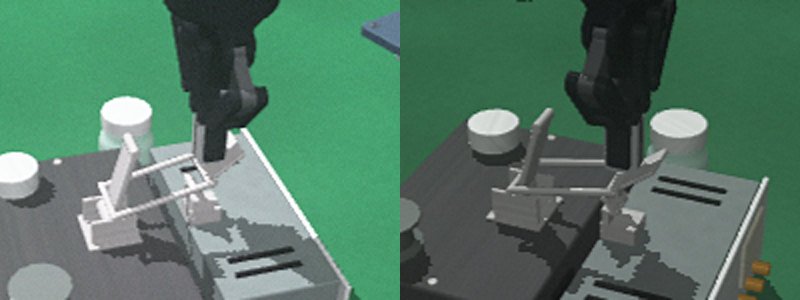

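The loop has swung down to just above the keeper. The tab rises outward, and its outer end is near (240,150) in the left view. I'll lift, move outward and press on the tab's end from above.

```bash
python3 nudge.py '[[0,0,-10,0,0,0],[0,0,-10,0,0,0],[-12,0,0,0,0,0],[-13,0,0,0,0,0],[0,0,6,0,0,0],[0,0,6,0,0,0],[0,0,4,0,0,0],[0,0,4,0,0,0],[0,0,0,0,0,0]]'
python3 - <<'E'
from station import r, eyes, finish_job
from h import *
print(where(r))
z=[]
for n in("scene","side"):
    p,d=eyes.read_camera(n);np.savez(n+"3.npz",p=p,d=d);x,y=(373,240) if n=="scene" else (330,230)
    z.append(cv2.resize(p[y-75:y+75,x-100:x+100,::-1],(400,300),interpolation=cv2.INTER_CUBIC))
cv2.imwrite("pics/c3.png",np.hstack(z))
E
```

```text
time_s: 6.05
tool_pos: [512.5, 135.6, 155.8]
tcp_rot: [0.988, -0.157, -0.0, 0.0]
contact_force: [-0.2, -0.1, 0.5]
gripper_width: -0.0
gripper_force: 0.0
(array([-125.7,    0.3,  138.8]), array([-0.2, -0.2,  0.5]), array([-0.001, -0.   , -1.   ]), array([ 0.951, -0.309, -0.001]), 6.05, 17.0)
```

View pics/c3.png

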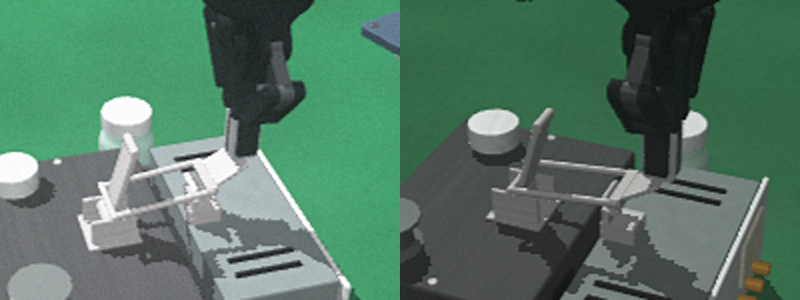

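```bash
cat > w.py <<'E'
from station import r, eyes, finish_job
from h import *
a=where(r);print(a[0],a[1],a[4])
E
python3 nudge.py '[[0,0,3,0,0,0],[0,0,3,0,0,0],[0,0,2,0,0,0]]' >/dev/null; python3 w.py
python3 nudge.py '[[0,0,2,0,0,0],[0,0,2,0,0,0]]' >/dev/null; python3 w.py
python3 nudge.py '[[0,0,1.5,0,0,0],[0,0,1.5,0,0,0]]' >/dev/null; python3 w.py
```

```text
[-125.8    0.4  131.1] [0.1 0.3 0.5] 6.525
[-125.7    0.4  127.2] [ 0.8 -0.6 -0.5] 6.775
[-125.7    0.5  124.3] [-0.9 -1.2  5.3] 7.025
```

Contact with the slope shows at 5 N. I'll go on in small steps.

```bash
for i in 1 2; do python3 nudge.py '[[0,0,1,0,0,0],[0,0,1,0,0,0]]' >/dev/null; python3 w.py; done
```

```text
[-125.7    0.6  123.1] [-4.4 -1.4 13.7] 7.275
[-126.     0.6  120.9] [-2.7 -0.7  7.3] 7.525
```

```bash
for i in 1 2 ; do python3 nudge.py '[[0,0,1,0,0,0]]' >/dev/null; python3 w.py; done;  python3 nudge.py '[[0,0,1,0,0,0]]' >/dev/null; python3 w.py
```

```text
[-126.1    0.6  119.7] [-2.9 -1.1  5.9] 7.65
[-126.1    0.5  118.6] [-3.  -1.3  6.6] 7.775
[-126.2    0.6  117.7] [-4.4 -1.5 11.1] 7.9
```

```bash
for i in 1 2 ; do python3 nudge.py '[[0,0,1,0,0,0]]' >/dev/null; python3 w.py; done
```

```text
[-126.2    0.7  117. ] [-5.3 -1.9 16.1] 8.025
[-126.1    0.7  116.5] [-7.2 -2.5 24. ] 8.15
```

```bash
python3 nudge.py '[[0,0,-1,0,0,0]]' >/dev/null; python3 w.py
python3 - <<'E'
from station import r, eyes, finish_job
from h import *
z=[]
for n in("scene","side"):
    p,d=eyes.read_camera(n);np.savez(n+"4.npz",p=p,d=d);x,y=(385,265) if n=="scene" else (340,260)
    z.append(cv2.resize(p[y-45:y+45,x-60:x+60,::-1],(400,300),interpolation=cv2.INTER_CUBIC))
cv2.imwrite("pics/c4.png",np.hstack(z))
E
```

```text
[-126.2    0.6  117.2] [-3.3 -0.9  8.1] 8.275
```

View pics/c4.png

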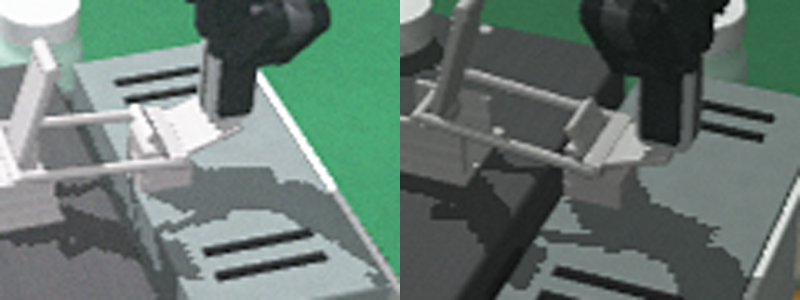

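The bar lies low at the keeper, but the view doesn't show whether it has snapped in. I'll measure how far the unit has shifted since the start, and the keeper height.

Run:
```python
from station import r, eyes, finish_job
from h import *
np.set_printoptions(precision=2,suppress=True)
for n,cen in(("scene",[(427,270),(440,290),(407,294)]),("side",[(405,255),(392,275),(345,302)])):
    g=[cv2.cvtColor(np.load(n+k)["p"],cv2.COLOR_RGB2GRAY).astype(np.float32) for k in("0.npz","3.npz","4.npz")]
    i=eyes.camera_info(n);Rm=R.from_rotvec(i["rvec"]).as_matrix()
    def pr(w): q=Rm@w+i["tvec"]; return np.array([i["fx"]*q[0]/q[2],i["fy"]*q[1]/q[2]])
    w=np.array([*(c0-115*ex),85.]);print(n,"px/mm",pr(w+[*ex,0])-pr(w), pr(w)+[i["cx"],i["cy"]])
    for u,v in cen:
        s=np.s_[v-10:v+10,u-10:u+10]
        win=cv2.createHanningWindow((20,20),cv2.CV_32F)
        print((u,v),[np.array(cv2.phaseCorrelate(g[0][s],g[k][s],win)[0]) for k in(1,2)])
    W=cloud(np.load(n+"0.npz")["d"],i).reshape(-1,3);x=(W[:,:2]-c0)@ex;y=(W[:,:2]-c0)@ey
    m=(abs(y)<13)&(x<-82)&(x>-118)&(W[:,2]>88)&(W[:,2]<130)
    print("keeper top pct",np.percentile(W[m,2],[50,90,97,99.5]),"deck",np.nanmedian(W[(abs(y)<90)&(x>30)&(x<60)&(abs(W[:,2]-85)<6),2]),"unit top",np.nanmedian(W[(abs(y)<90)&(abs(y)>30)&(x>-140)&(x<-90)&(abs(W[:,2]-85)<6),2]))
    for a in range(92,124,2):
        k=m&(W[:,2]>=a)&(W[:,2]<a+2); 
        if k.sum(): print(a,k.sum(),np.percentile(x[k],[5,50,95]))
```

```text
scene px/mm [-0.61  0.11] [382.72 270.35]
(427, 270) [array([-0.01,  0.12]), array([-1.79,  1.4 ])]
(440, 290) [array([ 0.64, -0.29]), array([-1.49, -3.68])]
(407, 294) [array([-0.23,  0.34]), array([-0.48, -0.08])]
keeper top pct [ 98.34 117.53 119.17 120.33] deck 85.90975333280414 unit top 85.46827753546748
92 19 [-109.35  -95.55  -86.77]
94 21 [-108.03  -96.72  -86.69]
96 67 [-110.21 -103.16  -86.66]
98 37 [-108.94  -98.02  -87.65]
100 6 [-91.25 -88.   -87.41]
102 11 [-91.9  -87.97 -87.62]
104 6 [-89.73 -88.04 -87.49]
106 13 [-98.37 -87.74 -87.48]
108 28 [-98.04 -90.03 -87.89]
110 13 [-97.04 -91.57 -87.31]
112 7 [-96.14 -94.19 -91.59]
114 5 [-95.06 -93.82 -90.92]
116 14 [-93.02 -89.11 -87.81]
118 21 [-91.36 -89.77 -87.84]
120 3 [-90.27 -90.11 -88.48]
side px/mm [-0.71 -0.17] [352.24 273.72]
(405, 255) [array([-0.03,  0.03]), array([-2.3 ,  3.04])]
(392, 275) [array([-0.13,  0.07]), array([-2.33,  2.47])]
(345, 302) [array([-0.36,  0.43]), array([-0.6 ,  0.23])]
keeper top pct [ 96.44 115.54 117.75 118.39] deck 84.31454672420183 unit top 83.77864101559756
92 28 [-110.34 -101.03  -88.23]
94 96 [-109.93 -101.94  -92.39]
96 62 [-109.2  -100.15  -89.17]
98 10 [-92.17 -90.87 -87.3 ]
100 3 [-92.08 -91.55 -89.11]
102 9 [-91.75 -89.85 -87.4 ]
104 11 [-98.09 -94.54 -88.01]
106 27 [-98.36 -96.59 -87.49]
108 22 [-97.85 -96.34 -95.01]
110 21 [-95.88 -94.7  -91.35]
112 24 [-94.61 -93.38 -90.97]
114 21 [-93.45 -91.95 -86.52]
116 27 [-91.59 -89.98 -87.54]
118 9 [-91.08 -89.88 -88.76]
```

Run:
```python
from station import r, eyes, finish_job
from h import *
np.set_printoptions(precision=1,suppress=True)
for n,dz in(("scene",-.9),("side",.7)):
  for k in("3","4"):
    W=cloud(np.load(n+k+".npz")["d"],eyes.camera_info(n)).reshape(-1,3);x=(W[:,:2]-c0)@ex;y=(W[:,:2]-c0)@ey;z=W[:,2]+dz
    print(n,k)
    for a in range(-135,-45,5):
        row=[]
        for lo,hi in((-23,-14),(-12,12),(14,23)):
            m=(x>=a)&(x<a+5)&(y>lo)&(y<hi)&(z>92)&(z<(150 if a>-110 else 200)); row.append("%3d %s"%(m.sum(),np.percentile(z[m],[10,50,90]) if m.sum()>1 else "-"))
        print(a,"|".join(row))
```

```text
scene 3
-135   0 -| 12 [139.4 184.8 187.1]| 20 [152.9 163.6 171.7]
-130   0 -| 16 [138.6 161.  186.3]| 31 [151.6 161.2 169.1]
-125   0 -| 24 [134.8 137.  177.4]| 24 [150.2 161.6 168.5]
-120   5 [131.4 133.5 190.7]|119 [132.4 149.8 172.4]| 37 [153.6 180.1 197.2]
-115  15 [129.9 189.7 193.8]|191 [129.7 166.1 191.1]| 20 [177.7 191.6 197.1]
-110   3 [125.2 125.6 126.1]| 78 [ 95.7 125.6 128.1]|  2 [125.5 126.1 126.7]
-105   4 [124.1 124.8 125.3]| 60 [ 94.8 123.8 125.1]| 12 [120.  122.9 124.5]
-100  12 [120.7 123.6 125.2]| 77 [ 95.9 121.6 124.8]| 16 [119.7 122.4 124.6]
-95  10 [119.1 121.7 123.2]| 41 [ 95.9 107.8 118.3]| 11 [119.7 121.5 122.9]
-90  11 [119.2 121.  121.8]| 78 [ 94.6 105.1 118.4]| 11 [118.8 120.9 122.7]
-85  11 [118.2 121.2 121.9]|  0 -| 13 [118.8 120.2 122. ]
-80  12 [118.3 120.2 121.1]|  0 -| 11 [118.2 119.8 121.6]
-75  11 [117.1 119.4 119.8]|  0 -| 10 [117.2 119.6 120.3]
-70  10 [117.2 119.3 120.8]|  0 -| 13 [117.2 119.6 120.8]
-65  12 [116.4 118.1 119.6]|  0 -| 12 [117.  118.  119.4]
-60  11 [116.  117.5 118.8]|  0 -| 13 [116.1 117.9 119.2]
-55  11 [116.2 117.  118.2]|  
[... 2758 characters left out ...]
]| 20 [104.3 107.  109.6]
-100   8 [108.7 109.  109.8]| 53 [ 94.  109.4 110.1]| 17 [105.5 107.7 108.8]
-95   9 [106.1 107.9 108.9]| 89 [ 95.5 112.4 115.9]| 15 [106.  108.  109.2]
-90   0 -| 67 [ 95.1 115.9 118.7]| 16 [106.4 108.7 110. ]
-85   2 [108.4 109.2 110. ]|  1 -| 14 [106.9 108.9 109.8]
-80  13 [107.3 109.1 110.3]|  0 -| 13 [107.8 109.3 110.8]
-75  13 [108.4 109.5 110.6]|  0 -| 16 [107.8 109.2 110.9]
-70  13 [108.3 110.3 111.7]|  0 -| 13 [107.7 110.2 111.1]
-65  14 [108.2 110.4 112.1]|  0 -| 14 [109.5 110.7 112.1]
-60  14 [109.2 111.3 112.9]|  0 -| 13 [108.4 110.8 112.2]
-55  11 [109.7 111.6 112.9]|  0 -| 13 [109.9 111.4 112.6]
-50  13 [110.2 112.4 113.2]|  0 -| 14 [110.1 111.8 113.1]
```

Run:
```python
from station import r, eyes, finish_job
from h import *
np.set_printoptions(precision=1,suppress=True)
for n,dz in(("scene",-.9),("side",.7)):
  for k in("0","3","4"):
    W=cloud(np.load(n+k+".npz")["d"],eyes.camera_info(n)).reshape(-1,3);x=(W[:,:2]-c0)@ex;y=(W[:,:2]-c0)@ey;z=W[:,2]+dz
    q=lambda m,v:(m.sum(),np.percentile(v[m],[3,25,50,75,97]) if m.sum()>3 else None)
    b=(abs(y)<12)&(x>-100)&(x<-75)
    print(n,k,"top",q(b&(z>113.5)&(z<121),x),"back",q((abs(y)<13)&(x>-93)&(x<-75)&(z>98)&(z<106),x),"plate",q((abs(y)>35)&(abs(y)<95)&(x<-150)&(x>-200)&(z>88)&(z<94),x))
```

```text
scene 0 top (np.int64(41), array([-93.7, -91.2, -90.1, -88.7, -87.8])) back (np.int64(33), array([-91.8, -89. , -88. , -87.6, -87.4])) plate (np.int64(0), None)
scene 3 top (np.int64(42), array([-96.3, -91.9, -89.7, -88.8, -87.6])) back (np.int64(30), array([-91.8, -89.7, -88.2, -87.9, -87.2])) plate (np.int64(0), None)
scene 4 top (np.int64(42), array([-91.9, -89.8, -88.3, -87.4, -86.2])) back (np.int64(21), array([-89.8, -86.5, -86.3, -86.1, -85.7])) plate (np.int64(0), None)
side 0 top (np.int64(72), array([-94.1, -92.3, -91. , -89.9, -87.3])) back (np.int64(26), array([-92.3, -91.8, -90.4, -88.7, -86.9])) plate (np.int64(0), None)
side 3 top (np.int64(34), array([-91.7, -90.8, -90. , -88.5, -86.9])) back (np.int64(24), array([-92.4, -91.5, -90.3, -88.1, -87.4])) plate (np.int64(0), None)
side 4 top (np.int64(68), array([-92.7, -90.8, -89.5, -88.4, -85.7])) back (np.int64(7), array([-91. , -90.6, -90.3, -88.1, -86.1])) plate (np.int64(0), None)
```

```bash
python3 w.py; for i in 1 2 3; do python3 nudge.py '[[0,0,0.4,0,0,0],[0,0,0,0,0,0]]' >/dev/null; python3 w.py; done; python3 nudge.py '[[0,0,0,0,0,0],[0,0,0,0,0,0]]' >/dev/null; python3 w.py
```

```text
[-126.2    0.6  117.1] [-3.9 -1.1 12.5] 8.375
[-126.2    0.7  116.9] [-4.5 -1.1 15.4] 8.625
[-126.2    0.7  116.8] [-6.4 -1.1 18.9] 8.875
[-126.2    0.7  116.6] [-6.8 -2.8 21.2] 9.125
[-126.1    0.7  116.6] [-6.4 -1.6 21.5] 9.375
```

Run:
```python
from station import r, eyes, finish_job
from h import *
o=r.observe();f=o["contact_force"];t=o["ft_torque"];T=np.array([[*ex,0],[*ey,0],[0,0,1]])
print(T@f,T@t*1000, "N mm (chassis axes)", o["tool_pos"], o["joint_efforts"])
i=eyes.camera_info("wrist");Rm=R.from_rotvec(i["rvec"]).as_matrix();print("wrist cam at",-Rm.T@i["tvec"],Rm[2],i["fx"])
z=[]
for n in("wrist","side"):
    p,d=eyes.read_camera(n);np.savez(n+"5.npz",p=p,d=d);x,y=(345,262)
    z.append(cv2.resize(p[:,:,::-1],(400,300)) if n=="wrist" else cv2.resize(p[y-30:y+30,x-40:x+40,::-1],(400,300),interpolation=cv2.INTER_CUBIC))
cv2.imwrite("pics/c5.png",np.hstack(z))
```

```text
[-6.4096664  -1.640359   21.48304692] [-524.60592642 1653.8460198   -50.43713331] N mm (chassis axes) [512.22605529 136.18260783 133.59388132] [ 9.24743805e-01 -5.19439924e+01  2.42110536e+00 -1.92620766e+01
  5.52468449e-01 -2.53676064e+00 -3.90649206e-03]
wrist cam at [575.76162827 114.53925963 258.99623414] [-0.2471976   0.08090925 -0.96558119] 396.14939408489244
```

View pics/c5.png

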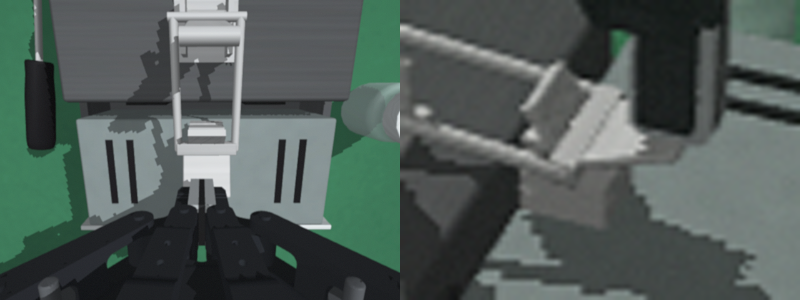

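The wrist view shows the loop straight and centred round the keeper's sloped plate, with the bar at its foot. I'll take the height profile from the wrist depth.

Run:
```python
from station import r, eyes, finish_job
from h import *
np.set_printoptions(precision=1,suppress=True)
i=eyes.camera_info("wrist");W=cloud(np.load("wrist5.npz")["d"],i).reshape(-1,3);x=(W[:,:2]-c0)@ex;y=(W[:,:2]-c0)@ey;z=W[:,2]
print("deck",np.nanmedian(z[(abs(y)>25)&(abs(y)<90)&(x>-60)&(x<-20)&(abs(z-85)<8)]),"unit",np.nanmedian(z[(abs(y)>25)&(abs(y)<80)&(x>-110)&(x<-90)&(abs(z-85)<8)]))
m0=(abs(y)<25)&(z>90)&(z<125)
for nm,k in(("mid",abs(y)<9),("wire",(abs(y)>15.5)&(abs(y)<21))):
    print(nm)
    for a in np.arange(-124,-20,2 if nm=="mid" else 6):
        m=m0&k&(x>=a)&(x<a+2)
        if m.sum()>2: print("%.0f %d"%(a,m.sum()),np.percentile(z[m],[5,50,95]),end=" ; ")
m=(z>150)&(z<175)&(x>-60)&(x<-10)&(abs(y)<15);print("\nlever end",m.sum(),np.percentile(x[m],[5,50,95]),np.percentile(z[m],[5,50,95]),np.percentile(y[m],[5,95]))
```

```text
deck 84.8365553331587 unit 84.53181628433289
mid
-122 25 [113.6 114.8 115.4] ; -120 52 [113.1 114.1 115. ] ; -118 121 [112.  113.2 124.7] ; -116 247 [111.6 112.8 119.7] ; -114 409 [110.9 112.5 124.2] ; -112 242 [110.  111.2 112.2] ; -110 238 [109.4 110.5 111.5] ; -108 241 [108.8 109.8 110.9] ; -106 239 [108.1 109.1 110.1] ; -104 219 [107.6 108.5 109.6] ; -102 209 [107.9 108.9 109.9] ; -100 223 [108.2 109.1 110.1] ; -98 228 [108.2 109.3 110.2] ; -96 199 [107.8 109.3 110.6] ; -94 159 [110.3 112.  113.3] ; -92 155 [113.6 114.8 116.4] ; -90 179 [116.  117.6 119.2] ; -88 311 [108.1 118.3 119.7] ; -86 651 [ 93.  106.4 117.9] ; -84 35 [91.1 94.1 97. ] ; -44 3 [ 94.7 101.6 105.9] ; -42 12 [ 94.3 100.6 106.2] ; -40 8 [ 92.6  99.3 105.1] ; -30 80 [119.6 120.8 124.7] ; -28 172 [113.5 114.8 116.4] ; -26 388 [114.1 115.2 116.4] ; -24 267 [113.2 114.8 116. ] ; -22 4 [107.  112.5 112.6] ; wire
-124 40 [114.1 115.1 116.3] ; -118 39 [111.6 113.2 114.1] ; -112 36 [110.2 111.1 112.3] ; -106 35 [108.  109.  110.3] ; -100 84 [106.7 108.9 110. ] ; -94 53 [106.5 108.3 109.3] ; -88 58 [107.  108.7 110.1] ; -82 61 [107.7 109.2 110.1] ; -76 64 [108.1 109.8 110.7] ; -70 66 [109.1 110.5 111.5] ; -64 71 [109.5 111.  112.6] ; -58 78 [109.8 111.6 112.9] ; -52 77 [110.7 112.2 113.9] ; -46 75 [111.5 112.7 114. ] ; -40 88 [106.2 112.5 114.7] ; -34 35 [112.5 113.8 115.1] ; -28 173 [106.6 114.2 115.7] ; -22 12 [106.2 107.5 108.6] ; 
lever end 3231 [-45.4 -42.7 -39.4] [161.  163.  164.3] [-12.9   6.9]
```

Run:
```python
from station import r, eyes, finish_job
from h import *
np.set_printoptions(precision=1,suppress=True)
for n,dz in(("scene",-.9),("side",.7)):
    W=cloud(np.load(n+"0.npz")["d"],eyes.camera_info(n)).reshape(-1,3);x=(W[:,:2]-c0)@ex;y=(W[:,:2]-c0)@ey;z=W[:,2]+dz
    m=(x>-116)&(x<-82)&(abs(y)<24)&(z>87.5)&(z<122)
    H,_,_=np.histogram2d(z[m],y[m],bins=[np.arange(86,122,2),np.arange(-24,25,3)]);print(n,"z(rows 86+2i) vs y(-24+3j)");print(H.astype(int)[::-1])
    m&=abs(y)<9;H,_,_=np.histogram2d(z[m],x[m],bins=[np.arange(86,122,2),np.arange(-116,-81,2)]);print("vs x -116+2j");print(H.astype(int)[::-1])
```

```text
scene z(rows 86+2i) vs y(-24+3j)
[[ 0  0  0  0  1  1  2  2  2  2  3  0  0  0  0  0]
 [ 0  0  0  0  3  3  1  3  2  3  1  5  0  0  0  0]
 [ 0  0  0  0  0  1  0  1  0  1  1  2  0  0  0  0]
 [ 0  0  0  0  0  1  0  1  0  0  1  3  0  0  0  0]
 [ 0  0  0  0  0  1  0  1  1  0  1  3  0  0  0  0]
 [ 0  0  0  0  3  1  2  5  1  2  6  4  0  0  0  0]
 [ 0  0  0  0  1  2  1  3  3  2  3  6  0  0  0  0]
 [ 0  0  0  0  1  0  0  1  1  0  2  2  0  0  0  0]
 [ 0  0  0  1  0  2  0  1  0  1  2  2  0  0  0  0]
 [ 0  0  0  0  2  1  0  2  0  1  2  4  0  0  0  0]
 [ 0  0  0  0  0  1  2  0  3  0  1  2  0  0  0  0]
 [ 0  0  0  1  5  6  7  7  9 13 12 13  0  0  0  0]
 [ 0  0  0  0  1  1  1  4  4  4  7 12  0  0  0  0]
 [ 0  0  0  0  1  1  1  0  1  0  1 11  0  0  0  0]
 [ 0  0  0  0  2  1  0  1  0  1  6 12  1  0  0  0]
 [ 0  0  0  0  0  0  1  0  2  0  2 12  0  0  0  0]
 [ 0  0  0  0  0  1  0  0  0  0  2  1  0  0  0  0]]
vs x -116+2j
[[0 0 0 0 0 0 0 0 0 0 0 0 7 4 1 0 0]
 [0 0 0 0 0 0 0 0 0 0 0 2 2 5 4 0 0]
 [0 0 0 0 0 0 0 0 0 0 1 2 0 1 0 0 0]
 [0 0 0 0 0 0 0 0 0 0 3 0 0 0 0 0 0]
 [0 0 0 0 0 0 0 0 0 4 0 0 0 0 0 0 0]
 
[... 1575 characters left out ...]
 0  0  0  0  0  0  0  0  0  5 10  0  0  0  0  0  0]
 [ 0  0  0  0  0  0  0  0  2  8  3  1  1  2  0  0  0]
 [ 0  0  0  0  0  0  0  0  2  5  1  0  0  1  1  0  0]
 [ 0  0  0  0  0  0  0  0  0  1  0  2  1  2  1  0  0]
 [ 0  0  0  0  0  0  0  0  0  0  0  1  1  1  0  0  0]
 [ 0  0  0  0  0  0  0  0  0  0  0  1  1  1  0  0  0]
 [ 0  0  0  0  0  0  0  0  1  0  0  1  2  0  1  0  0]
 [ 0  0  3  8  8 10  8  9  9 10  8  8  0  0  2  0  0]
 [ 0  0  3  8  2  3  7  4  5  2  3  0  1  0  0  0  0]
 [ 0  0  3  2  2  0  2  1  3  0  0  1  1  1  1  0  0]
 [ 0  0  3  4  1  0  0  1  1  1  0  2  1  1  1  0  0]
 [ 0  0  1  1  0  0  3  0  2  0  0  0  1  2  0  0  0]
 [ 0  0  1  2  1  0  0  0  0  0  0  0  0  0  0  0  0]]
```

```bash
cat > prof.py <<'E'
import sys
from station import r, eyes, finish_job
from h import *
np.set_printoptions(precision=1,suppress=True)
a=where(r);print(a[0],a[1],a[4])
i=eyes.camera_info("wrist");p,d=eyes.read_camera("wrist");np.savez(sys.argv[1],p=p,d=d)
W=cloud(d,i).reshape(-1,3);x=(W[:,:2]-c0)@ex;y=(W[:,:2]-c0)@ey;z=W[:,2]
m=(abs(abs(y)-18)<3)&(x>-90)&(x<-48)&(z>95)&(z<150);m&=z>np.median(z[m])-8
s=np.polyfit(x[m],z[m],1);phi=np.arctan(-s[0]);print("phi %.3f  wire top z at x=-100: %.1f"%(phi,np.polyval(s,-100)))
# keeper: slope plate mid and its back edge
m=(abs(y)<9)&(z>112)&(z<117)&(x>-100)&(x<-80);s=np.polyfit(z[m],x[m],1);print("slope x at z=114: %.2f"%np.polyval(s,114),m.sum())
m=(abs(y)<9)&(z>96)&(z<112)&(x>-90)&(x<-80);print("keeper back x: %.2f"%np.median(x[m]),m.sum())
m=(abs(y)<60)&(abs(y)>25)&(x>-95)&(x<-65)&(abs(z-84.8)<1.5);h=np.sort(x[m]);g=np.diff(h).argmax();print("gap unit/deck: %.1f .. %.1f"%(h[g],h[g+1]))
m=(z>155)&(z<170)&(x>-60)&(x<0)&(abs(y)<15);print("lever end x",np.percentile(x[m],[2,50,98]),"z",np.percentile(z[m],98)) if m.sum()>20 else 0
E
python3 nudge.py '[[0,0,-1.5,0,0,0],[0,0,-1.5,0,0,0],[0,0,0,0,0,0]]' >/dev/null; python3 prof.py w6.npz
```

```text
[-125.5    0.5  118.1] [-0.5  0.1  0.5] 9.85
phi -0.092  wire top z at x=-100: 107.9
slope x at z=114: -91.45 340
keeper back x: -85.19 412
gap unit/deck: -82.8 .. -71.0
lever end x [-45.6 -42.6 -39.1] z 164.65494529959608
```

```bash
python3 nudge.py '[[3,0,0,0,0,0],[0,0,1.5,0,0,0],[0,0,1,0,0,0]]' >/dev/null; python3 w.py; for i in 1 2 3; do python3 nudge.py '[[-1,0,0.2,0,0,0],[0,0,0,0,0,0]]' >/dev/null; python3 w.py; done
```

```text
[-122.6    0.6  116.6] [-5.9 -1.9 18.9] 10.275
[-122.8    0.6  116. ] [-0.6 -0.1  7.9] 10.525
[-123.     0.6  115.9] [ 2.  -1.3  5.7] 10.775
[-123.3    0.7  115.8] [ 4.1 -1.1  6.5] 11.025
```

Dragging outward freed it, so the inward friction was jamming the bar. I'll go on downward with a slight outward bias.

```bash
for i in 1 2 3 4; do python3 nudge.py '[[-0.4,0,0.8,0,0,0]]' >/dev/null; python3 w.py; done
```

```text
[-123.5    0.7  115.1] [ 4.2 -0.5  6.1] 11.15
[-123.8    0.7  114.3] [ 5.6 -0.5  7.2] 11.275
[-124.2    0.8  113.5] [ 4.1 -0.5  5.5] 11.4
[-126.5    0.5  111.9] [-0.7  0.3 -0.3] 11.525
```

```bash
python3 prof.py w7.npz; python3 nudge.py '[[0,0,0.8,0,0,0],[0,0,0,0,0,0]]' >/dev/null; python3 w.py
```

```text
[-126.5    0.5  111.9] [-0.7  0.3 -0.3] 11.525
phi -0.148  wire top z at x=-100: 103.4
slope x at z=114: -92.80 354
keeper back x: -86.63 504
gap unit/deck: -84.2 .. -71.0
lever end x [-45.6 -42.7 -39. ] z 164.64393920760853
[-127.6    0.3  110.7] [-0.2  0.2 -0.4] 11.825
```

```bash
python3 nudge.py '[[0,0,0.8,0,0,0],[0,0,0,0,0,0]]' >/dev/null; python3 w.py;  python3 prof.py w8.npz
```

```text
[-127.4    0.4  110.1] [-0.2 -0.1 -0.4] 12.075
[-127.4    0.4  110.1] [-0.2 -0.1 -0.4] 12.075
phi -0.171  wire top z at x=-100: 101.8
slope x at z=114: -92.73 382
keeper back x: -86.62 480
gap unit/deck: -83.9 .. -71.1
lever end x [-45.6 -42.7 -39. ] z 164.6030874308015
```

The snap is confirmed: the unit sprang back (slope x from −91.45 to −92.8), the force fell to zero, and the loop is at −0.17 rad. Next I'll go over to the lever's keeper side.

```bash
python3 nudge.py '[[-3,0,-5,0,0,0],[0,0,-20,0,0,0],[0,0,-25,0,0,0],[0,0,-25,0,0,0],[20,0,0,0,0,0],[25,0,0,0,0,0],[23,0,0,0,0,0],[0,0,0,0,0,0]]' >/dev/null; python3 prof.py w9.npz
```

```text
[-61.2  -0.  185.3] [-0.3 -0.4 -0.3] 13.125
phi -0.172  wire top z at x=-100: 102.0Traceback (most recent call last):
  File "prof.py", line 11, in <module>
    m=(abs(y)<9)&(z>112)&(z<117)&(x>-100)&(x<-80);s=np.polyfit(z[m],x[m],1);print("slope x at z=114: %.2f"%np.polyval(s,114),m.sum())
                                                    ~~~~~~~~~~^^^^^^^^^^^^^
    raise TypeError("expected non-empty vector for x")
TypeError: expected non-empty vector for x
```

The loop stayed down (−0.172 rad). Now I'll lower beside the lever and push slowly.

```bash
python3 nudge.py '[[0,0,15,0,0,0],[0,0,15,0,0,0],[0,0,5,0,0,0],[3,0,0,0,0,0],[3,0,0,0,0,0],[3,0,0,0,0,0]]' >/dev/null; python3 w.py; python3 nudge.py '[[3,0,0,0,0,0],[3,0,0,0,0,0],[3,0,0,0,0,0]]' >/dev/null; python3 w.py
```

```text
[-53.1   0.6 150.6] [-2.2  0.3  1.2] 13.925
[-44.1   0.4 150.3] [-1.9  1.1  1.4] 14.3
```

```bash
python3 nudge.py '[[3,0,-0.5,0,0,0],[3,0,-0.5,0,0,0],[3,0,0,0,0,0],[2,0,0,0,0,0]]' >/dev/null; python3 w.py
python3 - <<'E'
from station import r, eyes, finish_job
from h import *
z=[]
for n in("scene","side"):
    p,d=eyes.read_camera(n);np.savez(n+"a.npz",p=p,d=d);x,y=(365,260) if n=="scene" else (325,250)
    z.append(cv2.resize(p[y-52:y+53,x-70:x+70,::-1],(400,300),interpolation=cv2.INTER_CUBIC))
cv2.imwrite("pics/c6.png",np.hstack(z))
E
```

```text
[-33.5   0.3 150.9] [-3.8  1.7 -1.5] 14.8
```

View pics/c6.png

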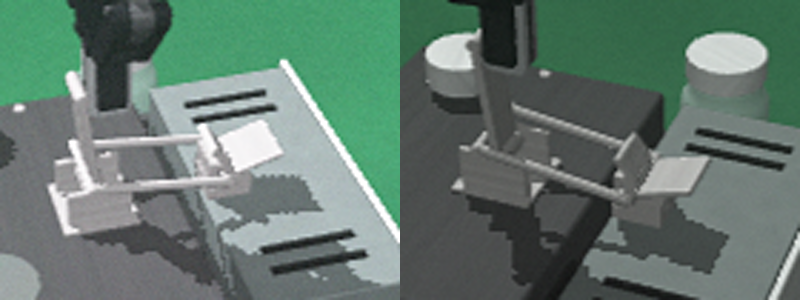

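The bar sits behind the keeper, under the hook, and the lever is nearly upright. I'll keep pushing along its arc.

```bash
python3 nudge.py '[[3,0,-0.5,0,0,0],[4,0,0,0,0,0],[0,0,0,0,0,0]]' >/dev/null; python3 w.py; python3 nudge.py '[[4,0,1,0,0,0],[4,0,1.5,0,0,0],[4,0,1.5,0,0,0],[4,0,2.5,0,0,0]]' >/dev/null; python3 w.py
```

```text
[-25.9   0.3 151.7] [-2.3  0.   0.2] 15.275
[ -9.5   0.4 145.4] [-3.  -0.7  3.5] 15.775
```

```bash
python3 nudge.py '[[3,0,2,0,0,0],[3,0,3,0,0,0],[3,0,3,0,0,0],[3,0,3.5,0,0,0]]' >/dev/null; python3 w.py; python3 nudge.py '[[3,0,3,0,0,0],[2,0,3,0,0,0],[2,0,3,0,0,0],[1.5,0,3,0,0,0]]' >/dev/null; python3 w.py
```

```text
[  3.3   0.5 134.3] [ 0.2 -0.1  5.1] 16.275
[ 10.5   0.4 121.5] [ 0.9 -0.3  2.4] 16.775
```

```bash
python3 nudge.py '[[1.5,0,2.5,0,0,0],[1.5,0,2.5,0,0,0],[1,0,2.5,0,0,0],[1,0,2.5,0,0,0]]' >/dev/null; python3 w.py; python3 nudge.py '[[1,0,2,0,0,0],[1,0,2,0,0,0]]' >/dev/null; python3 w.py;  python3 nudge.py '[[0,0,1.5,0,0,0],[0,0,1,0,0,0]]' >/dev/null; python3 w.py
```

```text
[ 14.8   0.2 111.2] [-1.7  0.3  0.7] 17.275
[ 17.3   0.2 107.5] [-0.4 -0.1  0.2] 17.525
[ 17.4   0.3 105.1] [-0.2 -0.   0.6] 17.775
```

```bash
python3 nudge.py '[[0,0,1,0,0,0]]' >/dev/null; python3 w.py; python3 nudge.py '[[0,0,1,0,0,0]]' >/dev/null; python3 w.py;python3 nudge.py '[[0,0,0.5,0,0,0]]' >/dev/null; python3 w.py
```

```text
[ 17.4   0.3 104.5] [-2.6 -1.2 10.4] 17.9
[ 17.4   0.3 104.3] [-5.2 -3.4 17.1] 18.025
[ 17.4   0.3 104.3] [-4.9 -2.7 17.8] 18.15
```

I feel the stop at 104.3, as expected for a shut lever. I'll back off and check.

```bash
python3 nudge.py '[[0,0,-10,0,0,0],[0,0,-40,0,0,0],[0,0,-50,0,0,0],[-30,0,-50,0,0,0],[-50,0,0,0,0,0],[0,0,0,0,0,0]]' >/dev/null
python3 - <<'E'
from station import r, eyes, finish_job
from h import *
np.set_printoptions(precision=1,suppress=True)
a=where(r);print(a[0],a[1],a[4])
z=[]
for n,dz in(("scene",-.9),("side",.7)):
    p,d=eyes.read_camera(n);x,y=(365,260) if n=="scene" else (325,250)
    z.append(cv2.resize(p[y-52:y+53,x-70:x+70,::-1],(400,300),interpolation=cv2.INTER_CUBIC))
    W=cloud(d,eyes.camera_info(n)).reshape(-1,3);x=(W[:,:2]-c0)@ex;y=(W[:,:2]-c0)@ey;z_=W[:,2]+dz
    m=(abs(y)<9)&(x>0)&(x<36)&(z_>95)&(z_<150);s=np.polyfit(x[m],z_[m],1);print(n,"lever slope %.3f"%s[0],"z at x=20 %.1f"%np.polyval(s,20))
    m=(abs(y)<11)&(z_>113.5)&(z_<121)&(x>-100)&(x<-65);print("keeper top x",np.percentile(x[m],[3,50,97]))
    m=(abs(abs(y)-18)<3)&(x>-85)&(x<-40)&(z_>97)&(z_<125);s=np.polyfit(x[m],z_[m],1);print("wire top z at -90: %.1f"%np.polyval(s,-90))
cv2.imwrite("pics/c7.png",np.hstack(z))
E
```

```text
[-66.1   1.1 253.8] [0.6 0.4 0.4] 18.9
scene lever slope 0.000 z at x=20 104.1
keeper top x [-86.8 -82.5 -80.2]
wire top z at -90: 103.7
side lever slope 0.005 z at x=20 104.2
keeper top x [-86.6 -83.6 -79.5]
wire top z at -90: 103.6
```

View pics/c7.png

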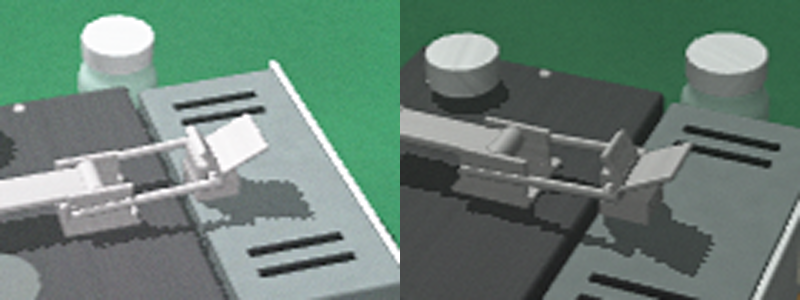

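The lever lies level (slope 0.00) and the bar is hooked. The unit is drawn in about 7.5 mm, and nothing is touching it.

```bash
python3 -c "
from station import r, eyes, finish_job
print(finish_job())"
```

```text
the job is handed in; nothing more can be done
None
```

The unit is clipped in: the bar is hooked under the keeper, the lever lies fully shut and the unit is drawn in about 7.5 mm; the highest force I read was about 25 N, and the job was handed in at about 19 s, with no verdict shown.

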